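# Take the depth of a thrown pot with a depth gauge

### The job

Take the depth of the pot on the banding wheel with the wooden depth gauge from the tool rack: lay its beam flat across the pot's rim, rod over the middle, and slide the rod down gently until its foot rests on the floor of the pot. Then hang the gauge back across the two arms of its rack with the rod still set to that depth, so that it can be read off later. The clay is still soft, so be gentle: do not shift the pots or touch them with anything but the gauge, and leave the other things on the table alone.

Things in the scene. Friction and masses are not known exactly. Their poses are not given: they have to be found in the camera images.
- gauge: Potter's depth gauge: pale hardwood beam 190 mm long (its y), 30 mm wide (its x), 20 mm high, with an upright aluminium rod through a tight bush in its middle; 0.11 kg in all, loose. At the start it hangs on the rack, beam across both arms, rod between them. Origin: centre of the beam's underside, on the rod's axis; z up along the rod.
- rod (a joint): The gauge's reading: how far the rod's lower end is below the beam's underside, m (0 to 0.095, grows as the rod is pushed down; 0.012 to 0.030 at the start). The rod slides in its bush with a steady friction of about 4 N either way, stays where it is left and carries the beam's weight without slipping.
- rod_top (a point): Centre of the upper end of the rod. The rod is 10 mm thick, 160 mm long, plain with thin dark graduation rings 10 mm apart; its top end stands 130 to 148 mm above the beam's underside at the start.
- rod_tip (a point): Centre of the flat lower end of the rod's rubber foot (12 mm wide, 6 mm high), 160 mm below rod_top.
- rack: Fixed wooden tool rack: base 170 x 200 x 14 mm, rear panel at x = 61 to 79 mm, 129 mm high, and two level arms from it to x = -57 mm, 14 mm wide, centred at y = -36 and 36 mm, tops at z = 115 mm, each with an end stop 8 mm high at x = -57 to -51 mm. Origin: centre underneath, roughly below where the rod hangs; x from the arms' free ends to the panel, y along the panel, z up.
- wheel_top (a point): Centre of the upper face of the banding wheel, a round turntable 190 mm across, top 40 mm above the table. The pot to be measured stands here, centred within 9 mm: leather-hard clay flowerpot, loose, about 0.5 kg, 92 mm high, rim 120 mm and mouth 104 mm wide, 70 mm wide inside at the bottom. Its flat floor is 8 to 23 mm thick; how thick is not known and must be felt.
- ware_board: Fixed plywood ware board 480 x 165 mm on battens, top 40 mm above the table, with three more pots standing on it, alike from outside to the one on the wheel but with other floors. The rules call the four pots pot_a to pot_d; which of them is on the wheel changes and is not told. Origin: centre underneath; x along its length.
- loop_tool: Trimming tool, bystander: wooden handle 14 mm thick, brass ferrule and wire loop, 160 mm long overall, lying on the table near the wheel. Origin: under the middle of the handle; x towards the loop.
- kiln_post: Square kiln post, bystander, buff fireclay, 38 x 38 x 76 mm, standing near the wheel. Origin: centre of the underside.
- mould: Plaster mould half, bystander, 110 x 85 x 55 mm. Origin: centre of the underside.
- jar: Small lidded stoneware glaze jar, green, bystander, 84 mm wide, 100 mm high. Origin: centre of the underside.
- paddle: Flat wooden paddle, bystander, 240 mm long, 55 mm wide, 14 mm thick, lying flat. Origin: underneath, where handle and blade meet; x towards the blade.
There are look-alikes about, which are no part of the job. What is shaped like the gauge but yellow is not meant. Leave any red look-alike of the part that bears wheel_top alone.

How it is judged:
By the outcome, as a careful person would: the job done as asked, in the order asked, and still so for the second after the job is handed in, with the robot touching nothing.
It also fails if it takes over 67 s, if anything falls off the work surface, if the arm or the gripper's body presses on something with over 40 N, if the wrist force passes 120 N, or if a joint passes its speed limit or range.

### The arm

A 6-joint arm with a two-finger parallel gripper is mounted at the origin on the work surface. World frame = base frame: x ahead of the robot, y to its left, z up, the work surface at z = 0. Lengths are in m, angles in rad, forces in N, time in s.
With the tool pointing down it reaches from about 0.375 to 0.975 m from the base axis. Payload 3.8 kg.
Tool frame: the origin (TCP) lies midway between the tips of the shut fingers; the grasp point (between the pads) lies 19 mm behind it; z points along the fingers, y is the line along which they close (so a half turn about z gives the same grasp; the last joint's range is limited). The gripper opens to 88 mm and grips with 3 to 60 N. Pads are 18 mm wide; open, the fingers measure 123 mm over their backs; the gripper's body (75 mm by 187 mm) begins 45 mm behind the grasp point.
Start: joints at [-1.155, 0.264, 1.604, -0, 1.274, -0.037], TCP at [0.295, -0.607, 0.217] pointing down, gripper open.
Joint ranges: [-2.63, 2.63], [-0.94, 2.18], [0.31, 2.57], [-1.31, 4.45], [0, 2.66], [-2.55, 2.55]. Speed limits (rad/s): [2.57, 2.57, 3.14, 3.14, 3.14, 3.14].

### API

Orientations are given as a 3x3 rotation matrix whose columns are the frame's x, y, z axes.
In Python, from bench import arm gives the robot as it stands. Calls block until the motion is done:
- arm.move_to(position, orientation): joint-space move of the TCP to a pose.
- arm.line_to(position, frame=None, feed=0.15, threshold=None): straight line of the TCP; frame=None keeps the orientation; feed is the mean speed in m/s. With threshold (N) it stops when the force on the tool has changed by that much, and returns True; else False.
- arm.move_joints(angles): joint-space move.
- arm.grip(opening, newtons=None): opening from 0.0 (shut) to 1.0 (fully open); newtons is the grip in N (None keeps the last); returns when the fingers have stopped.
- arm.hold(seconds).
- arm.inverse_kinematics(position, orientation): joint angles nearest the present ones, or None.
- arm.read_state(): the state.
- arm.snapshot(name): name is "side" or "top"; returns (picture, depth): 480x640x3 uint8, red, green, blue; 480x640 float32, m along the optical axis (not along the pixel's ray), 0 where there is no reading.
- arm.camera_params(name): a dict with "K" (3x3 intrinsics, pixels), "cam_to_world" (4x4, takes a point from camera to world coordinates). Camera axes: x right, y down, z forward; pixel columns grow to the right and rows downward; lengths in m; the calibration is good to about 2 mm. A picture is of the moment at which its call begins. camera_params takes no time and is no camera call.
A pose or a line that the arm cannot do raises arm.MotionError and nothing moves.
- arm.close_job(): hands the job in; it is judged then, once.
The state is a dict: "time": time; "joint_pos": joint angles; "qd": joint speeds; "joint_torque": joint torques, N m; "tcp_pos": TCP position; "eef_rot": TCP orientation; "ft_force": force on the tool from outside, world axes, zero at the start; "wrist_torque": the same for the moment, N m; "gripper_width": opening from 0.0 (shut) to 1.0 (fully open); "finger_force": force on a finger pad.
Only numpy, scipy, OpenCV 4.12 (cv2) and the standard library are available. Lean on these libraries where they do the work, as an engineer would, in place of code of your own. Each camera call takes 0.05 s, during which the arm holds its last target. There are 200 camera calls.

## Working session

There is one attempt and no reset: what is moved stays moved. The work goes in short steps, each a Python script; the robot and the scene stay as the last script left them, time stands still between calls to the robot, and variables do not carry over. Pictures are saved under pics/ and viewed, at most 10 in all, crops included, and the job is handed in when it is done.

```bash
mkdir -p pics; cat > h.py <<'E'
import numpy as np, cv2
from bench import arm
def snap(n,tag):
    im,d=arm.snapshot(n); np.savez(f'pics/{tag}.npz',im=im,d=d)
    cv2.imwrite(f'pics/{tag}.png',im[:,:,::-1]); return im,d
def cloud(n,d):
    c=arm.camera_params(n);K=np.array(c['K']);T=np.array(c['cam_to_world'])
    v,u=np.mgrid[:480,:640]
    P=np.stack([(u-K[0,2])/K[0,0]*d,(v-K[1,2])/K[1,1]*d,d],-1)
    return P@T[:3,:3].T+T[:3,3]
E
python3 - <<'E'
from h import *
for n in('side','top'):
    im,d=snap(n,n+'0'); c=arm.camera_params(n); print(n,np.round(c['K'],1).tolist(),np.round(c['cam_to_world'],3).tolist())
print(arm.read_state())
E
```

```text
side [[557.7, 0.0, 315.1], [0.0, 557.7, 237.7], [0.0, 0.0, 1.0]] [[-0.708, -0.487, 0.511, -0.178], [-0.706, 0.48, -0.521, 0.738], [0.009, -0.73, -0.684, 1.067], [0.0, 0.0, 0.0, 1.0]]
top [[481.3, 0.0, 321.9], [0.0, 481.3, 238.4], [0.0, 0.0, 1.0]] [[-0.022, -0.997, 0.071, 0.404], [-1.0, 0.022, 0.005, 0.09], [-0.007, -0.071, -0.997, 1.376], [0.0, 0.0, 0.0, 1.0]]
{'time': 0.1, 'joint_pos': array([-1.15493040e+00,  2.64679222e-01,  1.60522046e+00,  3.91441675e-06,
        1.27369058e+00, -3.69058851e-02]), 'qd': array([ 2.50213762e-04, -1.72831110e-03, -1.09851929e-03, -8.42788765e-05,
        2.77298428e-04,  7.05850333e-05]), 'joint_torque': array([ 1.52273028e-04, -5.03619182e+01, -3.58072114e+01,  7.30734877e-02,
        2.33810552e-02, -6.74840135e-05]), 'tcp_pos': array([ 0.29500838, -0.60636961,  0.21592076]), 'eef_rot': array([[ 8.99238535e-01,  4.37457897e-01, -8.03574996e-04],
       [ 4.37458628e-01, -8.99236678e-01,  1.82885946e-03],
       [ 7.74449042e-05, -1.99611172e-03, -9.99998005e-01]]), 'ft_force': array([ 0.24233166, -0.76950674,  0.05457916]), 'wrist_torque': array([-0.00812938, -0.00562704, -0.05733976]), 'finger_force': 0.0, 'gripper_width': 0.9991981056225486}
```

View pics/side0.png

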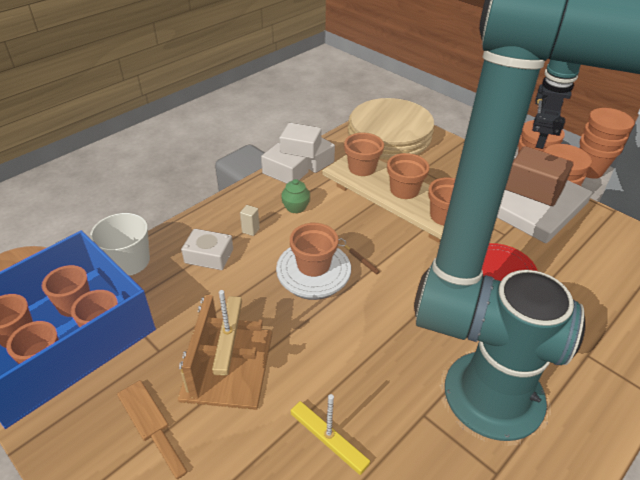

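View pics/top0.png

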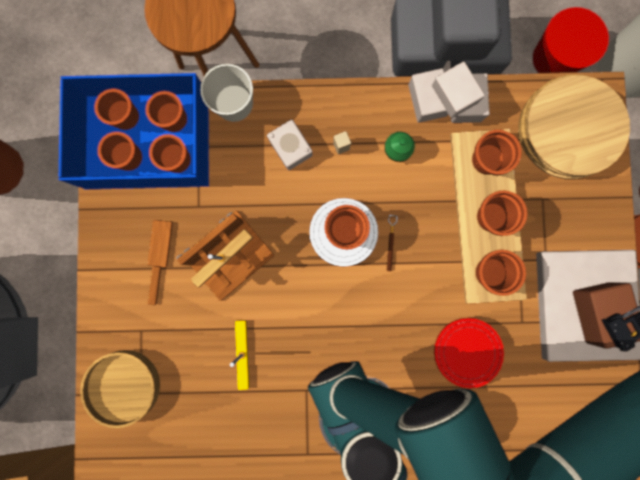

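The gauge is the pale beam on the rack: top (222,258), side (228,335). The yellow one at top (240,355) / side (330,437) is the look-alike. The wheel is the grey-white disc under the pot at top (344,231); the red disc at (470,352) is the decoy. Next come a confirming crop and the measurements.

```bash
cat > m.py <<'E'
from h import *
S={n:np.load(f'pics/{n}0.npz') for n in('side','top')}
a=S['top']['im'][190:310,140:300]; b=S['side']['im'][270:420,160:360]
cv2.imwrite('pics/crop1.png',np.vstack([cv2.resize(a,(400,300),interpolation=2),cv2.resize(b,(400,300),interpolation=2)])[:,:,::-1])
C={n:cloud(n,S[n]['d']) for n in S}
def box(n,u0,u1,v0,v1,z0,z1):
    P=C[n]; m=np.zeros(P.shape[:2],bool); m[v0:v1,u0:u1]=True
    return m&(P[...,2]>z0)&(P[...,2]<z1)&(S[n]['d']>0)
# heights
for n,w in(('top',(160,290,200,310)),('side',(180,275,285,410))):
    m=box(n,*w,.124,.150); im=S[n]['im'].astype(int); pale=m&(im[...,2]>100)&(im[...,0]>170)
    P=C[n][pale]; r=cv2.minAreaRect(P[:,:2].astype(np.float32)*1000)
    print(n,'beam',pale.sum(),np.round(r[0],1),np.round(r[1],1),np.round(r[2],1),'z',np.median(P[:,2]),'col',im[pale].mean(0).round())
    c=cv2.boxPoints(r); print(c.round(0).tolist())
    m=box(n,*w,.15,.3);P=C[n][m]; print('rod',m.sum(),P[:,2].max() if len(P) else 0); 
    for z in np.arange(.15,.28,.02):
        q=P[abs(P[:,2]-z)<.01]; 
        if len(q): print(round(z,2),len(q),q.mean(0).round(4))
for n,w in(('top',(300,390,190,275)),('side',(270,360,215,300))):
    m=box(n,*w,.126,.145);P=C[n][m]; (c,r)=cv2.minEnclosingCircle(P[:,:2].astype(np.float32)*1000); print(n,'rim',m.sum(),c,r,np.median(P[:,2]))
    m=box(n,*w,.03,.048)
    P=C[n][m]; (c,r)=cv2.minEnclosingCircle(P[:,:2].astype(np.float32)*1000); print('wheel',c,r,np.median(P[:,2]))
    m=box(n,*w,-.01,.2);
for nm,w in(('post',(325,360,125,160)),('jar',(375,420,125,165)),('loop',(380,402,205,275)),('mould',(260,320,115,172))):
    m=box('top',*w,.008,.2);P=C['top'][m];print(nm,P.min(0).round(3),P.max(0).round(3))
E
python3 m.py
```

```text
top beam 223 [436.6 372.5] [ 85.1 189.3] 13.7 z 0.13610332006785764 col [232. 185. 103.]
[[373.0, 454.0], [418.0, 270.0], [500.0, 291.0], [455.0, 475.0]]
rod 56 0.2617779760695329
0.15 5 [0.4473 0.3552 0.1537]
0.17 6 [0.4476 0.355  0.1693]
0.19 10 [0.4462 0.356  0.1897]
0.21 8 [0.4478 0.3561 0.2109]
0.23 6 [0.4476 0.3547 0.2305]
0.25 20 [0.4473 0.3573 0.2534]
0.27 1 [0.4506 0.3586 0.2618]
side beam 894 [469.7 377.8] [ 95.7 192.3] 40.1 z 0.1350223781301273 col [202. 175. 127.]
[[371.0, 421.0], [495.0, 273.0], [568.0, 335.0], [444.0, 482.0]]
rod 190 0.2586728793248787
0.15 15 [0.4436 0.3575 0.1551]
0.17 32 [0.4435 0.3576 0.1708]
0.19 30 [0.4436 0.3577 0.1911]
0.21 35 [0.4436 0.3578 0.2104]
0.23 35 [0.4439 0.3578 0.23  ]
0.25 43 [0.4446 0.3571 0.2507]
top rim 419 (521.572265625, 32.859127044677734) 59.706878662109375 0.1321480388083116
wheel (516.986083984375, 37.47745895385742) 95.03080749511719 0.04051439688190284
side rim 452 (518.8748168945312, 30.883525848388672) 62.07216262817383 0.13136866044682916
wheel (513.8089599609375, 36.00834655761719) 96.68096160888672 0.04032380061176544
post [ 0.744 -0.013  0.008] [0.821 0.082 0.085]
jar [ 0.711 -0.166  0.009] [ 0.795 -0.083  0.103]
loop [ 0.402 -0.125  0.008] [ 0.564 -0.082  0.021]
mould [0.7   0.106 0.008] [0.857 0.262 0.065]
```

View pics/crop1.png

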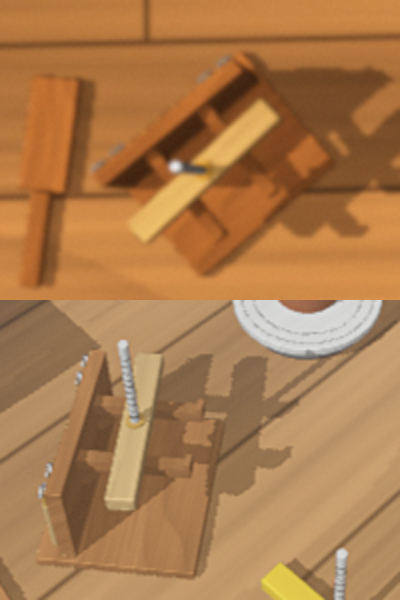

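```bash
cat > g.py <<'E'
from h import *
S=np.load('pics/side0.npz');P=cloud('side',S['d']);im=S['im'].astype(int)
m=np.zeros((480,640),np.uint8);m[285:410,180:275]=1
m&=((P[...,2]>.129)&(P[...,2]<.141)&(im[...,0]>150)&(im[...,2]>90)).astype(np.uint8)
m=cv2.morphologyEx(m,cv2.MORPH_OPEN,np.ones((3,3)))
n,l,s,_=cv2.connectedComponentsWithStats(m);k=1+s[1:,4].argmax()
Q=P[l==k][:,:2].astype(np.float32);r=cv2.minAreaRect(Q*1000);print(r)
d=cv2.fitLine(Q,cv2.DIST_HUBER,0,.01,.01).ravel();print('dir',d)
y=d[:2]*np.sign(d[0]);yaw=np.arctan2(y[1],y[0]);print('beam y azimuth deg',np.degrees(yaw))
np.save('yaw.npy',yaw)
Y=np.array([np.cos(yaw),np.sin(yaw),0]);Z=np.array([0,0,-1.]);R=np.c_[np.cross(Y,Z),Y,Z]
for s in(1,-1):
    print(arm.inverse_kinematics([.446,.358,.30],R@np.diag([s,s,1])),arm.inverse_kinematics([.52,.032,.18],R@np.diag([s,s,1])))
E
python3 g.py
```

```text
((419.42474365234375, 387.33782958984375), (29.563600540161133, 110.5511703491211), 42.20138931274414)
dir [ 0.71971035 -0.6942744   0.42239064  0.38648677]
beam y azimuth deg -43.96942
[ 6.32827234e-01  2.80855177e-02  1.72087951e+00 -4.44089210e-16
  1.39262763e+00  1.40023846e+00] [ 1.36485382e-02 -9.92937510e-04  1.97207260e+00 -4.44089210e-16
  1.17051299e+00  7.81059764e-01]
[ 6.32827234e-01  2.80855177e-02  1.72087951e+00 -4.44089210e-16
  1.39262763e+00 -1.74135419e+00] [ 1.36485382e-02 -9.92937510e-04  1.97207260e+00 -4.44089210e-16
  1.17051299e+00 -2.36053289e+00]
```

```bash
cat >> h.py <<'E'
yaw=np.radians(-46.)
Y=np.array([np.cos(yaw),np.sin(yaw),0]);Z=np.array([0,0,-1.]);R=np.c_[np.cross(Y,Z),Y,Z]
def st(t=''):
    s=arm.read_state();print(t,round(s['time'],2),s['tcp_pos'].round(4),'F',s['ft_force'].round(2),'T',s['wrist_torque'].round(3),'w',round(s['gripper_width'],3),'ff',round(s['finger_force'],1));return s
E
python3 - <<'E'
from h import *
arm.move_to([.446,.358,.30],R);st()
print(arm.line_to([.446,.358,.218],feed=.12,threshold=4));st('down')
im,d=snap('top','t1');im2,d2=snap('side','s1')
P=cloud('side',d2)
cv2.imwrite('pics/crop2.png',np.hstack([cv2.resize(im[170:320,150:310],(400,375)),cv2.resize(im2[230:400,160:320],(400,425))[:375]])[:,:,::-1])
E
```

```text
3.52 [0.4464 0.3575 0.2999] F [0.25 0.62 0.23] T [-0.049 -0.028 -0.008] w 0.996 ff 0.0
False
down 4.35 [0.4465 0.3583 0.2188] F [-0.31 -1.04 -0.23] T [-0.007 -0.033  0.062] w 0.999 ff 0.0
```

View pics/crop2.png

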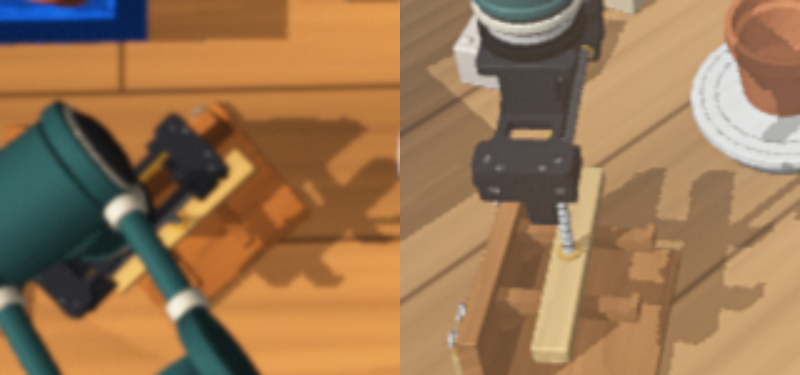

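The rod (crop 2, about (566,225)) stands between the open fingers, and the closing line is parallel to the beam. I'll grip and lift.

```bash
python3 - <<'E'
from h import *
arm.grip(0.0,40);s=st('grip')
p=s['tcp_pos'];np.save('pg.npy',p)
arm.line_to([p[0],p[1],.34],feed=.12)
for i in range(3): arm.hold(.1);st('up')
snap('top','t2');im2,d2=snap('side','s2')
cv2.imwrite('pics/crop3.png',cv2.resize(im2[150:420,130:370],(533,600))[:,:,::-1])
E
```

```text
grip 5.63 [0.4458 0.3579 0.2177] F [-0.69 -0.37 -0.84] T [-0.023 -0.047 -0.047] w 0.101 ff 40.0
up 6.9 [0.4453 0.3576 0.3386] F [ 0.13 -0.25 -0.37] T [-0.014 -0.022  0.016] w 0.097 ff 40.0
up 7.0 [0.4455 0.3577 0.3389] F [-0.58 -0.48 -0.91] T [-0.05  -0.018 -0.02 ] w 0.099 ff 40.0
up 7.1 [0.4456 0.3578 0.3394] F [-0.53  0.05 -0.81] T [ 0.031 -0.038  0.019] w 0.096 ff 40.0
```

View pics/crop3.png

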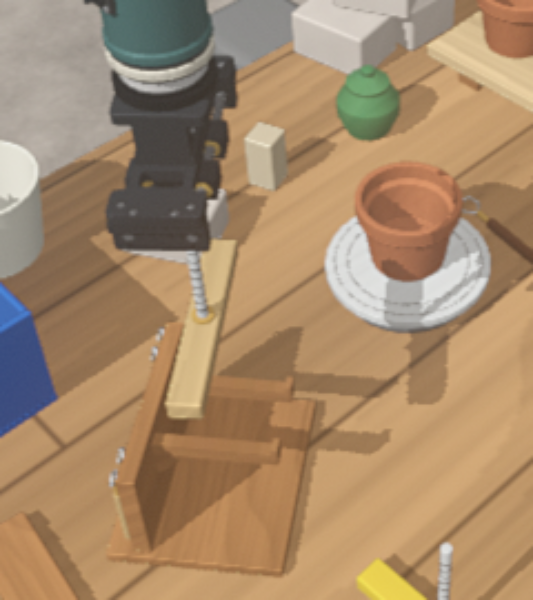

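```bash
python3 - <<'E'
from h import *
x,y=.5205,.0320
arm.move_to([x,y,.33],R)
arm.line_to([x,y,.250],feed=.1);arm.hold(.2);st('above')
for i in range(3):
    h=arm.line_to([x,y,.226],feed=.012,threshold=3);s=st(f'contact {h}')
    if s['tcp_pos'][2]<.238:break
snap('side','s3')
for z in(.222,.215): arm.line_to([x,y,z],feed=.015);st('slide')
im2,_=snap('side','s4');im,_=snap('top','t4')
cv2.imwrite('pics/crop4.png',np.hstack([cv2.resize(im2[170:310,240:400],(400,350)),cv2.resize(im[170:290,270:410],(400,350))])[:,:,::-1])
E
```

```text
above 9.62 [0.521  0.032  0.2509] F [ 0.87 -0.5  -1.45] T [ 0.014 -0.061  0.009] w 0.097 ff 40.0
contact True 10.88 [0.5208 0.0316 0.2341] F [ 1.16 -0.13  2.63] T [-0.175 -0.15  -0.018] w 0.098 ff 40.1
slide 11.82 [0.5203 0.032  0.2217] F [ 1.15 -1.67  2.53] T [-0.183 -0.306  0.014] w 0.097 ff 40.1
slide 12.43 [0.5203 0.032  0.2147] F [ 1.49 -1.9   3.16] T [-0.252 -0.199  0.036] w 0.098 ff 40.1
```

View pics/crop4.png

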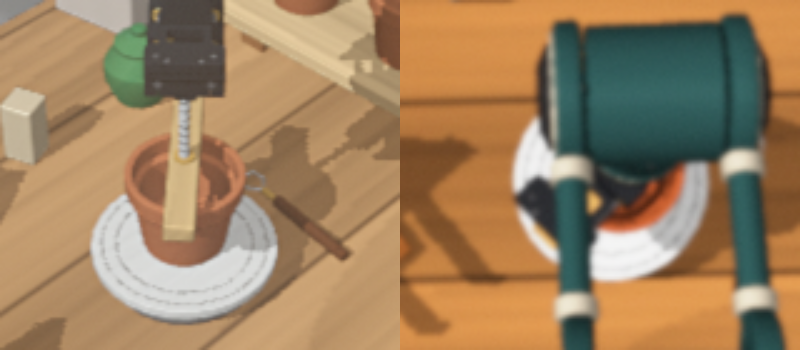

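The beam lies across the rim with the rod over the middle (side crop (185,160)). Contact came at TCP z 0.234, as predicted. I'll keep sliding down until the foot is felt.

```bash
python3 - <<'E'
from h import *
x,y=.5203,.0320
for i in range(4):
    h=arm.line_to([x,y,.163],feed=.012,threshold=3);s=st(f'floor {h}')
    arm.hold(.15);s2=st('held')
    if s['tcp_pos'][2]<.190 or not h:break
np.save('pf.npy',s2['tcp_pos'])
E
```

```text
floor True 15.01 [0.5206 0.0319 0.1842] F [-0.65 -0.5   1.88] T [-0.088 -0.027 -0.022] w 0.097 ff 40.1
held 15.16 [0.5206 0.0318 0.1842] F [-0.94  0.17  2.49] T [ 0.051 -0.019  0.01 ] w 0.093 ff 40.1
```

The stop came from a sideways force change, because Fz actually fell. I'll continue.

```bash
python3 - <<'E'
from h import *
x,y=.5206,.0318
f=st()['ft_force'][2]
for i in range(4):
    h=arm.line_to([x,y,.163],feed=.01,threshold=3);s=st(f'floor {h}')
    arm.hold(.15);s2=st('held')
    if s2['ft_force'][2]>5 or not h:break
np.save('pf.npy',s2['tcp_pos'])
E
```

```text
15.16 [0.5206 0.0318 0.1842] F [-0.94  0.17  2.49] T [ 0.051 -0.019  0.01 ] w 0.093 ff 40.1
floor True 15.68 [0.5215 0.0315 0.1842] F [-0.94  0.47  4.24] T [ 0.034  0.01  -0.006] w 0.096 ff 40.2
held 15.82 [0.5215 0.0316 0.1842] F [-0.1  -0.2   4.73] T [ 0.069  0.064 -0.002] w 0.098 ff 40.2
floor True 16.22 [0.5216 0.0317 0.1842] F [-0.25 -0.16  4.42] T [0.022 0.122 0.008] w 0.098 ff 40.2
held 16.37 [0.5216 0.0317 0.1842] F [-0.38  0.37  3.23] T [ 0.044  0.14  -0.008] w 0.1 ff 40.2
floor True 16.79 [0.5218 0.0319 0.1842] F [ 1.13 -0.28  3.26] T [ 0.034  0.05  -0.066] w 0.097 ff 40.2
held 16.94 [0.5218 0.0319 0.1842] F [-0.08 -1.52  4.33] T [0.019 0.069 0.028] w 0.097 ff 40.2
floor True 17.35 [0.5219 0.032  0.1842] F [-0.15  0.46  3.9 ] T [ 0.047  0.102 -0.01 ] w 0.096 ff 40.2
held 17.5 [0.5218 0.032  0.1842] F [-0.06 -0.45  2.86] T [-0.016  0.076 -0.006] w 0.098 ff 40.2
```

TCP z stalls at exactly 0.1842 on each push, so the foot is on the floor. I'll lift out, then check the pot and the reading.

```bash
python3 - <<'E'
from h import *
s=arm.read_state();x,y,_=s['tcp_pos']
arm.line_to([x,y,.31],feed=.08);arm.hold(.2);st('up')
p=np.load('pg.npy')
arm.move_to([p[0],p[1],.31],R);st('over rack')
im2,d2=snap('side','s5');im,d=snap('top','t5')
for n,D,w in(('top',d,(300,390,190,275)),('side',d2,(270,360,215,300))):
    P=cloud(n,D);m=np.zeros((480,640),bool);m[w[2]:w[3],w[0]:w[1]]=1;m&=(P[...,2]>.126)&(P[...,2]<.145)
    print(n,cv2.minEnclosingCircle(P[m][:,:2].astype(np.float32)*1000))
# project predicted points for beam underside, tip, into the side view
c=arm.camera_params('side');T=np.linalg.inv(c['cam_to_world']);K=np.array(c['K']);t=arm.read_state()['tcp_pos']
for dz in(0,-.05,-.06,-.07,-.12,-.14):
    q=T[:3,:3]@(t+[0,0,dz])+T[:3,3];u=K@q;print(dz,(u[:2]/u[2]).round(1))
cv2.imwrite('pics/crop5.png',cv2.resize(im2[200:400,150:350],(600,600),interpolation=cv2.INTER_CUBIC)[:,:,::-1])
E
```

```text
up 19.43 [0.5217 0.032  0.3096] F [ 0.05 -0.43 -0.77] T [-0.01  -0.028 -0.011] w 0.099 ff 40.1
over rack 20.69 [0.4463 0.3571 0.31  ] F [-0.04 -0.23 -1.28] T [ 0.004 -0.04   0.01 ] w 0.095 ff 40.1
top ((521.6017456054688, 32.793182373046875), 59.72169494628906)
side ((520.2906494140625, 30.103452682495117), 62.40260696411133)
0 [218.1 272.5]
-0.05 [220.9 290.4]
-0.06 [221.5 293.8]
-0.07 [222.  297.2]
-0.12 [224.7 313.6]
-0.14 [225.7 319.9]
```

View pics/crop5.png

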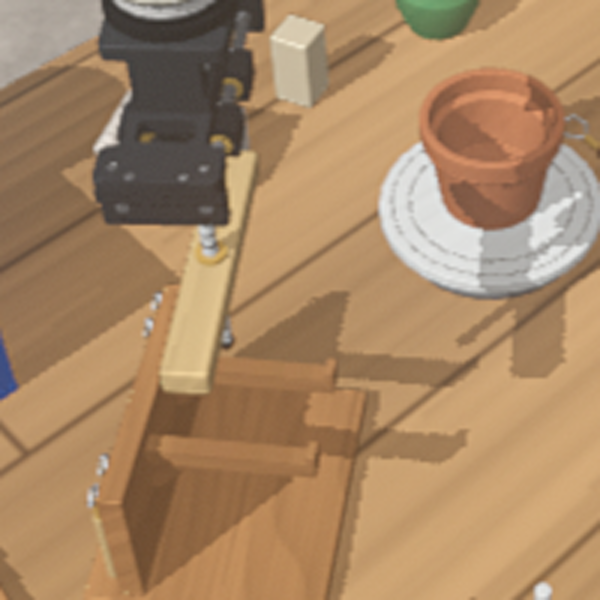

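The foot shows at crop (226,340), about 0.122 below the TCP. That makes the reading about 70 mm, which is within the 69–84 mm range. The pot is unmoved. I'll hang the gauge back on the rack.

```bash
python3 - <<'E'
from h import *
p=np.load('pg.npy')
arm.line_to([p[0],p[1],.18],feed=.1);arm.hold(.2);st('near')
print(arm.line_to([p[0],p[1],.1681],feed=.012,threshold=3));st('set')
if arm.read_state()['tcp_pos'][2]<.172:
    arm.grip(.5);arm.grip(1.0);st('open')
    s=arm.read_state();q=s['tcp_pos']
    arm.line_to([q[0],q[1],.30],feed=.12)
    arm.move_to([.42,.05,.35],R);st('away')
    im2,d2=snap('side','s6');im,d=snap('top','t6')
    cv2.imwrite('pics/crop6.png',np.hstack([cv2.resize(im2[270:420,150:310],(400,375)),cv2.resize(im[170:320,150:310],(400,375))])[:,:,::-1])
    P=cloud('side',d2)
    m=np.zeros((480,640),bool);m[285:410,180:275]=1;P=P[m]
    for a in((.15,.165),(.165,.18),(.18,.22)):
        q=P[(P[:,2]>a[0])&(P[:,2]<a[1])];print(a,len(q),q.mean(0).round(4),q[:,2].max().round(4))
E
```

```text
near 22.44 [0.4461 0.3581 0.1806] F [ 0.52 -0.37 -0.66] T [-0.011  0.023 -0.026] w 0.099 ff 40.1
False
set 23.58 [0.4459 0.358  0.1682] F [ 0.48 -0.18 -0.84] T [ 0.025  0.012 -0.014] w 0.096 ff 40.1
open 25.04 [0.4458 0.3579 0.1681] F [ 0.41  0.18 -0.09] T [ 0.038 -0.022  0.025] w 1.003 ff 0.0
away 27.48 [0.4201 0.0506 0.3497] F [ 0.59 -0.14  1.32] T [-0.068 -0.044  0.009] w 1.004 ff 0.0
(0.15, 0.165) 22 [0.4421 0.3585 0.1576] 0.1645
(0.165, 0.18) 26 [0.4428 0.3587 0.1724] 0.1798
(0.18, 0.22) 53 [0.4429 0.3586 0.1967] 0.2075
```

View pics/crop6.png

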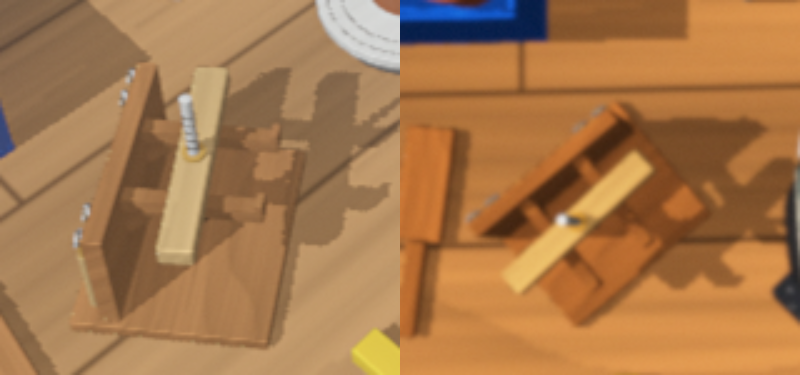

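The gauge hangs level across both arms (side crop (195,155)). Its rod top is at z ≈ 0.206, which gives a reading of about 70 mm.

```bash
python3 -c "
from bench import arm
print(arm.close_job())"
```

```text
the job is handed in; nothing more can be done
None
```

I measured the pot at about 70 mm deep and hung the gauge back across both rack arms with the rod left at that reading. The pot on the wheel did not shift, and I handed the job in after about 28 s of the 67 s allowed.

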